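# Pull the broken scraper and slot it in the repair block

## Task

One of the three scrapers in the white drying stand has a broken blade. Take it out and lower it gently, blade down, into the slot of the wooden repair block until it is fully home; do not let it drop in. Leave the two sound scrapers standing in the stand and do not shift anything else on the bench.

Things in the scene. Friction and masses are not known exactly. Their poses are not given: they have to be found in the camera images.
- broken_scraper: Damaged scraper, blade down in a stand slot. Broken blade: lower edge runs only from y = -50 to 0 mm, slanting to +12 mm at the handle: nearly half is missing, nothing sticks out past the handle on +y. Black handle (70 mm along y, 18 thick along x) spans 85 to 113 mm above the lower blade edge; steel blade 4 mm thick (x). Origin: lower blade edge, under the handle's middle; z up. 0.14 to 0.28 kg.
- sound_scraper_a: Sound scraper in another slot: whole blade 100 mm wide (y), 15 mm beyond the handle on both sides. Black handle (70 mm along y, 18 thick along x) spans 85 to 113 mm above the lower blade edge; steel blade 4 mm thick (x). Origin: lower blade edge, under the handle's middle; z up. 0.14 to 0.28 kg.
- sound_scraper_b: The other sound scraper, the same as sound_scraper_a, in the remaining slot.
- stand: Fixed white plastic drying stand, 64 (x) x 390 (y) x 38 (z) mm, origin: centre of underside. Three slots in a row at y = -125, 0, +125 mm, each 7 mm (x) by 108 mm (y), 30 mm deep, floor 8 mm above the bench. The scrapers stand in them with the same y axis as the stand, upright within 5 degrees.
- block: Fixed wooden repair block, 64 (x) x 150 (y) x 60 (z) mm, origin: centre of underside. One upright slot in the middle of its top, 9 mm wide (x) by 110 mm long (y), closed at the ends, edges square, 50 mm deep: its floor is 10 mm above the bench. Empty at the start.
- petri_dish: Bystander: closed glass petri dish, 94 mm across, 17 mm high, loose.
- reagent_bottle: Bystander: white plastic bottle with blue cap, 64 mm across, 150 mm high, loose.
- beaker: Bystander: glass beaker, 72 mm across, 90 mm high, loose.
- brush: Bystander: small hand brush lying on the bench, origin under its middle, loose.
- slide_box: Bystander: flat grey plastic slide box, 95 x 175 x 32 mm, loose.
- specimen_jar: Bystander: amber glass jar with black lid, 68 mm across, 75 mm high, loose.
- lens_cap: Bystander: black round lens cap, 60 mm across, 14 mm high, loose.
Not all that is in view belongs to the job. Leave any yellow look-alike of the broken_scraper alone. Leave any red look-alike of the sound_scraper_a alone.

How it is judged:
By the outcome, as a careful person would: the job done as asked, in the order asked, and still so for the second after the job is handed in, with the robot touching nothing.
It also fails if it takes over 48 s, if anything falls off the work surface, if the arm or the gripper's body presses on something with over 40 N, if the wrist force passes 120 N, or if a joint passes its speed limit or range.

## Robot

A 7-joint arm with a two-finger parallel gripper is mounted at the origin on the work surface. World frame = base frame: x ahead of the robot, y to its left, z up, the work surface at z = 0. Lengths are in m, angles in rad, forces in N, time in s.
With the tool pointing down it reaches from about 0.4 to 0.9 m from the base axis. Payload 5.6 kg.
Tool frame: the origin (TCP) lies at the very end of the fingers, on their centre line; the grasp point (between the pads) lies 19 mm behind it; z points along the fingers, y is the line along which they close (so a half turn about z gives the same grasp; the last joint's range is limited). The gripper opens to 92 mm and grips with 3 to 60 N. Pads are 20 mm wide; open, the fingers measure 128 mm over their backs; the gripper's body (75 mm by 189 mm) begins 69 mm behind the grasp point.
Start: joints at [1.214, 0.468, -0.012, 1.603, 0.006, 1.071, -0.056], TCP at [0.201, -0.618, 0.215] pointing down, gripper open.
Joint ranges: [-2.53, 2.53], [-0.31, 2.02], [-1.57, 1.55], [0.28, 2.44], [-1.29, 4.43], [0.15, 1.84], [-2.92, 2.92]. Speed limits (rad/s): [2.57, 2.57, 3.14, 3.14, 3.14, 3.14, 3.14].

## Interface

Orientations are given as a unit quaternion [w, x, y, z].
In Python, from workcell import arm, vision, find_in, pinpoint gives the robot as it stands.
- The arm moves only by the tool move_arm, never from a script. Its argument "increments" is a list of rows, each an object with "dp": the shift along the world's x, y, z normalised to -1 to 1, where 1 is 0.1 m, a list of three; "twist": the turn about the world's z normalised to -1 to 1, where 1 is 2 rad. In form: [{"dp": [dx, dy, dz], "twist": twist}, ...]. A call has exactly 10 rows; each row shifts and turns the commanded pose from where the row before left it; what a row does not reach is not made up. A row lasts 1/8 s, in which the tool goes at most 62.5 mm and 10.7 degrees, less where a joint would pass 70% of its speed; a pose out of reach is approached as far as the arm can. A call with a number of a shift or a turn outside -1 to 1 is refused whole. A call with a gripper value outside its range is refused whole. "grip" is the opening, from -1 (shut) to 1 (fully open), set as the call begins (left out, the last holds). The fingers move at their own pace and stop on an object; "grip_force" is the grip in N (left out, the last holds). Time passes only in rows, so rows that do not move let the fingers close, or fill a call up. It gives the time, the measured TCP pose, the force, the opening and the grip force at its end, in the units of the state.
- arm.state(): the state, without advancing time (a new reading comes with each control period).
- vision.camera(name): name is "scene" or "top"; returns the picture (400x640x3 uint8, blue, green, red); there is no depth.
- vision.calibration(name): a dict with "mtx" (3x3 intrinsics, pixels), "extrinsics" (4x4, takes a point from camera to world coordinates). Camera axes: x right, y down, z forward; pixel columns grow to the right and rows downward; lengths in m; the calibration is good to about 2 mm. A picture is of the moment at which its call begins. calibration takes no time and is no camera call.
- arm.finish_job(): hands the job in; it is judged then, once.
Trained networks look in the newest picture that a camera, given by its name, has taken for a name from the list of things; names that differ only in an ending like _2 or _b are one class to them, and where a whole thing is asked for, a point or a joint stands for the part that bears it (a point fixed in the world has none). Each returns a list of dicts, best first, with "conf" (0 to 1); they miss things now and then, are a little off and sometimes report something else, mostly with a low value. They report only what shows in the picture. A call takes as long as a camera call. They do not tell look-alikes from the thing itself.
- find_in(camera, label): "centre" ([x, y, z] in m, in world coordinates, good to about 4 mm: the middle of the surface that is visible of it).
- pinpoint(camera, label): "centre" ([x, y, z] in m, in world coordinates, good to about 4 mm: a listed point, or the origin of a listed thing).
The state is a dict: "clock": time; "joints": joint angles; "qd": joint speeds; "joint_efforts": joint torques, N m; "tcp_pos": TCP position; "ee_rot": TCP orientation; "wrist_force": force on the tool from outside, world axes, zero at the start; "wrist_torque": the same for the moment, N m; "width": finger opening in m; "gripper_force": force on a finger pad.
Only numpy, scipy, OpenCV 4.12 (cv2) and the standard library are available. Lean on these libraries where they do the work, as an engineer would, in place of code of your own. Each camera call takes 0.05 s, during which the arm holds its last target. There are 200 camera calls.

## Working session

There is one attempt and no reset: what is moved stays moved. The work goes in short steps, Python scripts to look and compute and a tool call to move; the robot and the scene stay as the last step left them, time stands still between calls to the robot, and variables do not carry over. Pictures are saved under pics/ and viewed, at most 10 in all, crops included, and the job is handed in when it is done.

Besides the shell and the picture viewer there is one more tool, called after ">>>" by a JSON object that holds its "op" and its "data". move_arm: Moves the arm, as the interface text tells. Its arguments: {"type":"object","properties":{"increments":{"type":"array"},"grip":{"type":"number"},"grip_force":{"type":"number"}},"required":["increments"]}

```bash
mkdir -p pics; python3 - <<'E'
from workcell import arm, vision, find_in, pinpoint
import cv2,numpy as np
for c in ("scene","top"):
    cv2.imwrite(f"pics/{c}0.png",vision.camera(c))
    k=vision.calibration(c);print(c,k["mtx"].round(1).tolist(),k["extrinsics"].round(3).tolist())
    for l in ("broken_scraper","sound_scraper_a","stand","block"):
        for r in pinpoint(c,l)[:4]: print(c,l,round(r["conf"],2),np.round(r["centre"],4))
s=arm.state();print(s["clock"],s["tcp_pos"],s["ee_rot"])
E
```

```text
scene [[400.8, 0.0, 325.8], [0.0, 400.8, 208.9], [0.0, 0.0, 1.0]] [[-0.38, 0.581, -0.719, 1.402], [0.925, 0.243, -0.293, 0.39], [0.005, -0.777, -0.63, 0.813], [0.0, 0.0, 0.0, 1.0]]
scene broken_scraper 0.7 [ 0.4193 -0.0385  0.0023]
scene broken_scraper 0.57 [ 0.5568 -0.1501  0.0051]
scene sound_scraper_a 0.92 [ 0.5744 -0.2721  0.0076]
scene sound_scraper_a 0.85 [0.3808 0.0843 0.0014]
scene sound_scraper_a 0.72 [ 0.5466 -0.0322  0.0053]
scene sound_scraper_a 0.55 [ 0.2743 -0.2835  0.0017]
scene stand 0.87 [ 0.5581 -0.148   0.0031]
scene stand 0.17 [4.912e-01 2.677e-01 1.000e-04]
scene block 0.64 [ 0.4928  0.2641 -0.0021]
top [[517.8, 0.0, 324.3], [0.0, 517.8, 199.9], [0.0, 0.0, 1.0]] [[0.01, -0.995, 0.101, 0.386], [-1.0, -0.012, -0.022, 0.056], [0.023, -0.101, -0.995, 1.404], [0.0, 0.0, 0.0, 1.0]]
top broken_scraper 0.71 [ 0.4241 -0.0436  0.0027]
top broken_scraper 0.64 [ 0.5523 -0.1496  0.0092]
top sound_scraper_a 0.84 [ 0.5413 -0.0285  0.0094]
top sound_scraper_a 0.81 [ 0.5705 -0.2698  0.0077]
top sound_scraper_a 0.57 [ 0.2767 -0.2793  0.0014]
top sound_scraper_a 0.51 [0.3782 0.0855 0.0015]
top stand 0.72 [ 5.586e-01 -1.498e-01 -1.000e-04]
top block 0.61 [ 4.886e-01  2.691e-01 -3.000e-04]
0.5 [ 0.20058901 -0.61825621  0.21455175] [-2.67536712e-05  9.87721475e-01  1.56225112e-01 -2.71309424e-05]
```

View pics/top0.png

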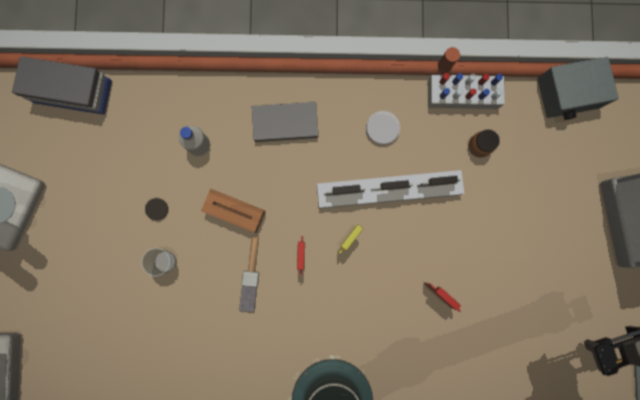

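View pics/scene0.png

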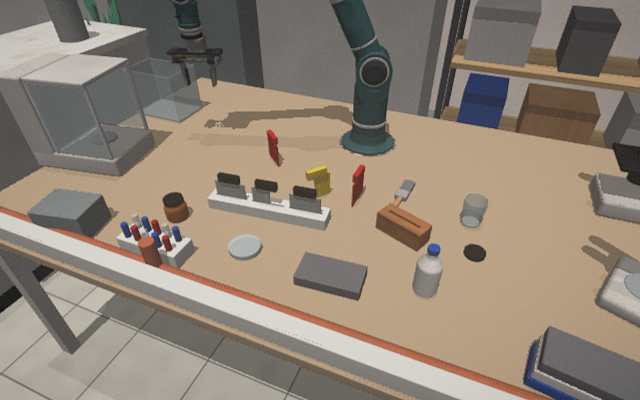

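```bash
cat > h.py <<'E'
import cv2,numpy as np
from workcell import arm, vision, find_in, pinpoint
def ray(c,uv,z):
    k=vision.calibration(c);E=k["extrinsics"]
    d=E[:3,:3]@np.linalg.inv(k["mtx"])@np.array([uv[0],uv[1],1.]);o=E[:3,3]
    return o+d*(z-o[2])/d[2]
def proj(c,p):
    k=vision.calibration(c);E=np.linalg.inv(k["extrinsics"])
    q=k["mtx"]@(E[:3,:3]@np.array(p)+E[:3,3]);return q[:2]/q[2]
def warp(c,z,cx,cy,half,name,s=2000):
    """rectified picture at height z; col grows with -y, row with -x"""
    pts=[(cx+half,cy+half),(cx+half,cy-half),(cx-half,cy-half),(cx-half,cy+half)]
    src=np.float32([proj(c,(a,b,z)) for a,b in pts]);n=int(2*half*s)
    H=cv2.getPerspectiveTransform(src,np.float32([(0,0),(n,0),(n,n),(0,n)]))
    return cv2.warpPerspective(vision.camera(c),H,(n,n),flags=cv2.INTER_CUBIC)
E
python3 - <<'E'
from h import *
im=cv2.imread("pics/scene0.png")
a=cv2.resize(im[160:240,200:345],None,fx=5.5,fy=5.5,interpolation=cv2.INTER_CUBIC)[:, :780]
cv2.imwrite("pics/crop1.png",a)
b=warp("top",0.06,0.49,0.266,0.1,"b"); t=warp("top",0.121,0.556,-0.149,0.19,"t",1000)
cv2.imwrite("pics/warp.png",np.hstack([b,cv2.resize(t,(400,400))]))
def blobs(w,cx,cy,half,s,mask,amin):
    n,l,st,ce=cv2.connectedComponentsWithStats(mask.astype(np.uint8))
    for i in range(1,n):
        if st[i][4]<amin: continue
        p=np.argwhere(l==i)[:,::-1].astype(np.float32)
        (u,v),wh,_=cv2.minAreaRect(p)
        d=cv2.fitLine(p,cv2.DIST_L2,0,.01,.01).ravel()[:2]; d=d if d[0]<0 else -d
        # world dir of y axis: dx=-dv, dy=-du
        print("centre",round(cx+half-(v+.5)/s,4),round(cy+half-(u+.5)/s,4),"size mm",np.round(np.array(wh)/s*1000,1),"theta",round(float(np.arctan2(d[1],-d[0])),4))
print("handles");blobs(t,.556,-.149,.19,1000,t.max(2)<62,500)
hsv=cv2.cvtColor(b,cv2.COLOR_BGR2HSV)
print("slot");blobs(b,.49,.266,.1,2000,b.max(2)<85,400)
E
```

```text
handles
centre 0.5676 -0.2701 size mm [14.7 71.2] theta 0.1299
centre 0.5547 -0.1495 size mm [14.1 67.4] theta 0.104
slot
centre 0.4627 0.1917 size mm [ 5.4 59.2] theta 1.2078
```

View pics/crop1.png

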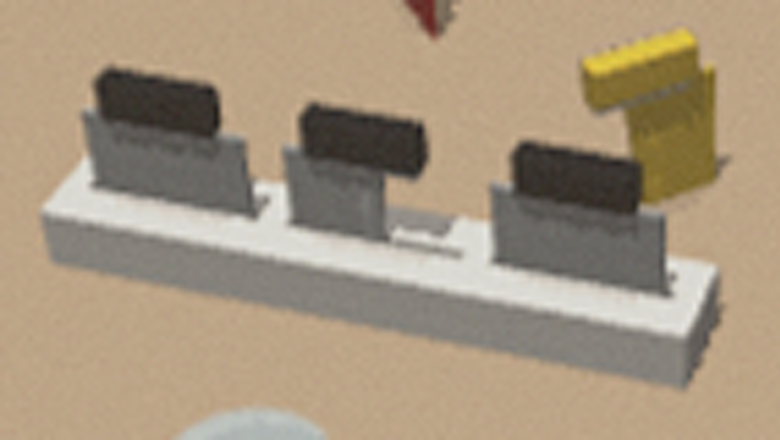

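View pics/warp.png

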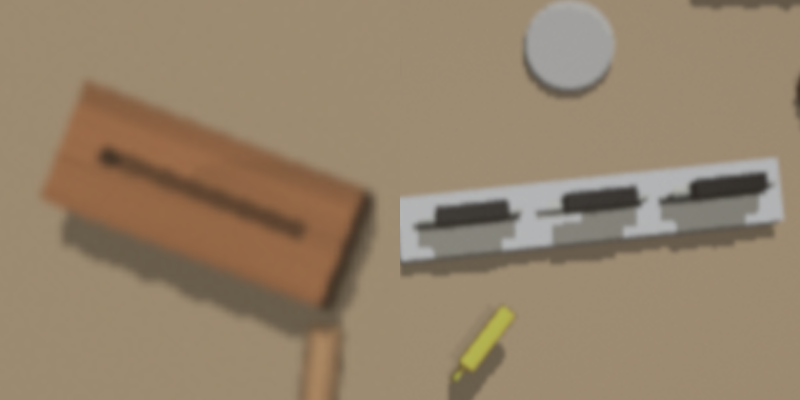

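The three candidates are the scrapers in the white stand, in scene.png at about (228,185) left, (265,190) middle and (305,198) right. The middle one is broken: the right (+y) part of its blade is missing and nothing sticks out past the handle there. The other two have whole blades. The yellow and red ones are look-alikes. The block slot's ends in the rectified crop are (105,155) and (303,231), so its centre is about (0.494, 0.264) with yaw -0.367.

>>> {"op": "move_arm", "data": {"increments": [{"dp": [0.2,0.26,0.02],"twist": 0.04},{"dp": [0.2,0.26,0.02],"twist": 0.04},{"dp": [0.2,0.26,0.02],"twist": 0.04},{"dp": [0.2,0.26,0.02],"twist": 0.04},{"dp": [0.2,0.26,0.02],"twist": 0.04},{"dp": [0.2,0.26,0.02],"twist": 0.04},{"dp": [0.2,0.26,0.02],"twist": 0.04},{"dp": [0.2,0.26,0.02],"twist": 0.04},{"dp": [0.2,0.26,0.02],"twist": 0.04},{"dp": [0.2,0.26,0.02],"twist": 0.04}], "grip": 1}}

```text
clock: 1.85
tcp_pos: [0.4019, -0.3565, 0.2348]
ee_rot: [0.0, 0.848, 0.531, 0.0]
wrist_force: [1.3, -0.3, -0.1]
width: 0.092
gripper_force: 0.0
```

>>> {"op": "move_arm", "data": {"increments": [{"dp": [0.19,0.26,0],"twist": 0.035},{"dp": [0.19,0.26,0],"twist": 0.035},{"dp": [0.19,0.26,0],"twist": 0.035},{"dp": [0.19,0.26,0],"twist": 0.035},{"dp": [0.19,0.26,0],"twist": 0.035},{"dp": [0.19,0.26,0],"twist": 0.035},{"dp": [0.19,0.26,0],"twist": 0.035},{"dp": [0.19,0.26,0],"twist": 0.035},{"dp": [0.01,-0.01,0],"twist": 0.004},{"dp": [0,0,0],"twist": 0}]}}

```text
clock: 3.1
tcp_pos: [0.5533, -0.1517, 0.2342]
ee_rot: [-0.0, 0.667, 0.745, -0.0]
wrist_force: [-1.2, 0.9, -0.8]
width: 0.0918
gripper_force: 0.0
```

```bash
python3 - <<'E'
from h import *
# slot: relative darkness inside the block top, both cameras
for c in ("top","scene"):
    b=warp(c,0.06,0.494,0.264,0.1,"b")
    g=cv2.GaussianBlur(b,(0,0),2).max(2).astype(float); bg=cv2.medianBlur(b.max(2),81).astype(float)
    v,u=np.mgrid[0:400,0:400]; dx=(200-v)/2000;dy=(200-u)/2000;th=-.367
    lx=dx*np.cos(th)+dy*np.sin(th); ly=-dx*np.sin(th)+dy*np.cos(th)
    m=((bg-g)>20)&(abs(lx)<.015)&(abs(ly)<.06)
    p=np.c_[lx[m],ly[m]]*1000
    f=np.polyfit(p[:,1],p[:,0],1)
    print(c,m.sum(),"lx fit",f.round(3),"ly range",np.percentile(p[:,1],[1,99]).round(1),"lx pct",np.percentile(p[:,0]-np.polyval(f,p[:,1]),[2,98]).round(1))
    cv2.imwrite(f"pics/slot_{c}.png",b)
s=arm.state();print(s["tcp_pos"],s["ee_rot"],s["clock"])
E
```

```text
top 4451 lx fit [-0.002 -0.967] ly range [-53.   55.3] lx pct [-4.9  4.9]
scene 4685 lx fit [0.    0.561] ly range [-53.3  55.5] lx pct [-5.2  5.2]
[ 0.55300905 -0.15240793  0.23438962] [-4.75332904e-05  6.67516728e-01  7.44594657e-01 -4.60918588e-04] 3.2
```

>>> {"op": "move_arm", "data": {"increments": [{"dp": [0.015,0.025,-0.18],"twist": 0},{"dp": [0,0,-0.18],"twist": 0},{"dp": [0,0,-0.18],"twist": 0},{"dp": [0,0,-0.18],"twist": 0},{"dp": [0,0,-0.18],"twist": 0},{"dp": [0,0,-0.18],"twist": 0},{"dp": [0,0,-0.18],"twist": 0},{"dp": [0,0,-0.18],"twist": 0},{"dp": [0,0,-0.02],"twist": 0},{"dp": [0,0,0],"twist": 0}]}}

```text
clock: 4.45
tcp_pos: [0.5554, -0.1487, 0.0887]
ee_rot: [0.0, 0.667, 0.745, 0.0]
wrist_force: [0.3, -0.2, -0.1]
width: 0.0921
gripper_force: 0.0
```

>>> {"op": "move_arm", "data": {"increments": [{"dp": [0,0,0],"twist": 0},{"dp": [0,0,0],"twist": 0},{"dp": [0,0,0],"twist": 0},{"dp": [0,0,0],"twist": 0},{"dp": [0,0,0],"twist": 0},{"dp": [0,0,0],"twist": 0},{"dp": [0,0,0],"twist": 0},{"dp": [0,0,0],"twist": 0},{"dp": [0,0,0],"twist": 0},{"dp": [0,0,0],"twist": 0}], "grip": -1, "grip_force": 25}}

```text
clock: 5.7
tcp_pos: [0.5555, -0.1487, 0.0886]
ee_rot: [0.0, 0.667, 0.745, 0.0]
wrist_force: [1.3, 0.3, -2.0]
width: 0.018
gripper_force: 25.0
```

>>> {"op": "move_arm", "data": {"increments": [{"dp": [0,0,0.08],"twist": 0},{"dp": [0,0,0.1],"twist": 0},{"dp": [0,0,0.14],"twist": 0},{"dp": [0,0,0.18],"twist": 0},{"dp": [0,0,0.2],"twist": 0},{"dp": [0,0,0.2],"twist": 0},{"dp": [0,0,0.2],"twist": 0},{"dp": [0,0,0.2],"twist": 0},{"dp": [0,0,0.2],"twist": 0},{"dp": [0,0,0.1],"twist": 0}]}}

```text
clock: 6.95
tcp_pos: [0.5549, -0.1489, 0.2504]
ee_rot: [0.001, 0.667, 0.745, -0.0]
wrist_force: [-0.3, -0.6, -1.7]
width: 0.0182
gripper_force: 25.0
```

```bash
python3 - <<'E'
from h import *
s=arm.state();print(s["tcp_pos"],s["width"],s["wrist_force"],s["wrist_torque"])
im=vision.camera("scene")
p=proj("scene",s["tcp_pos"]);u,v=p.astype(int);print(p)
u0=max(u-70,0);v0=max(v-60,0)
cv2.imwrite("pics/lift.png",cv2.resize(im[v0:v0+120,u0:u0+150],None,fx=5,fy=5,interpolation=cv2.INTER_CUBIC))
E
```

```text
[ 0.55488474 -0.14891258  0.25044335] 0.01819076512318743 [-0.32043427 -0.63903768 -1.6537265 ] [-0.07891851 -0.11597478 -0.04099111]
[262.07142026 142.24326416]
```

View pics/lift.png

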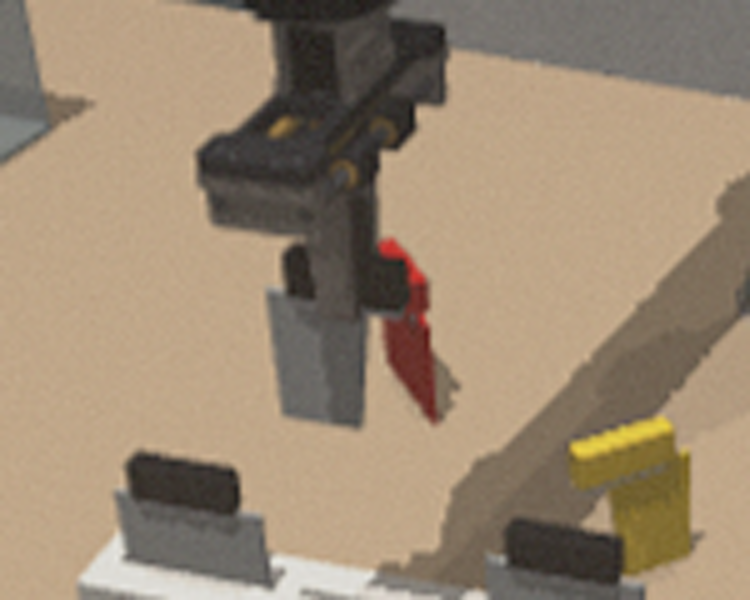

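>>> {"op": "move_arm", "data": {"increments": [{"dp": [-0.06,0.2,0],"twist": -0.024},{"dp": [-0.06,0.3,0],"twist": -0.024},{"dp": [-0.06,0.4,0],"twist": -0.024},{"dp": [-0.06,0.4,0],"twist": -0.024},{"dp": [-0.06,0.4,0],"twist": -0.024},{"dp": [-0.06,0.4,0],"twist": -0.024},{"dp": [-0.06,0.4,0],"twist": -0.024},{"dp": [-0.06,0.4,0],"twist": -0.024},{"dp": [-0.06,0.4,0],"twist": -0.024},{"dp": [-0.06,0.4,0],"twist": -0.022}]}}

```text
clock: 8.25
tcp_pos: [0.4943, 0.2219, 0.2482]
ee_rot: [0.0, 0.824, 0.566, -0.001]
wrist_force: [0.7, 0.5, -1.5]
width: 0.0181
gripper_force: 25.0
```

>>> {"op": "move_arm", "data": {"increments": [{"dp": [0,0.3,0],"twist": 0},{"dp": [0,0.17,0],"twist": 0},{"dp": [0,0,-0.1],"twist": 0},{"dp": [0,0,-0.15],"twist": 0},{"dp": [0,0,-0.15],"twist": 0},{"dp": [0,0,-0.15],"twist": 0},{"dp": [0,0,-0.15],"twist": 0},{"dp": [0,0,-0.1],"twist": 0},{"dp": [0,0,0],"twist": 0},{"dp": [0,0,0],"twist": 0}]}}

```text
clock: 9.5
tcp_pos: [0.4954, 0.2686, 0.169]
ee_rot: [0.0, 0.824, 0.567, 0.0]
wrist_force: [0.8, -0.2, -0.8]
width: 0.0175
gripper_force: 25.0
```

```bash
python3 - <<'E'
from h import *
s=arm.state();q=s["ee_rot"];print(s["clock"],s["tcp_pos"],2*np.arctan2(q[2],q[1])-np.pi/2,q,s["width"],s["wrist_force"])
im=vision.camera("scene");t=vision.camera("top")
f=lambda i,c:cv2.resize(i[c[1]-55:c[1]+55,c[0]-36:c[0]+36],None,fx=5.4,fy=5.4,interpolation=cv2.INTER_CUBIC)
p=lambda c:proj(c,(.494,.265,.08)).astype(int)
cv2.imwrite("pics/above.png",np.hstack([f(im,p("scene")),f(t,p("top"))]))
for r in pinpoint("scene","broken_scraper")[:2]: print(r["conf"],np.round(r["centre"],4))
for r in pinpoint("top","broken_scraper")[:2]: print(r["conf"],np.round(r["centre"],4))
E
```

```text
9.5 [0.49539635 0.26857152 0.16900346] -0.36494661075152357 [1.39104867e-05 8.23680506e-01 5.67053988e-01 4.45122441e-04] 0.01745021208538365 [ 0.8242551  -0.24341537 -0.82862858]
0.69 [ 0.4246 -0.0414  0.0007]
0.58 [ 0.4254 -0.0444  0.0026]
```

View pics/above.png

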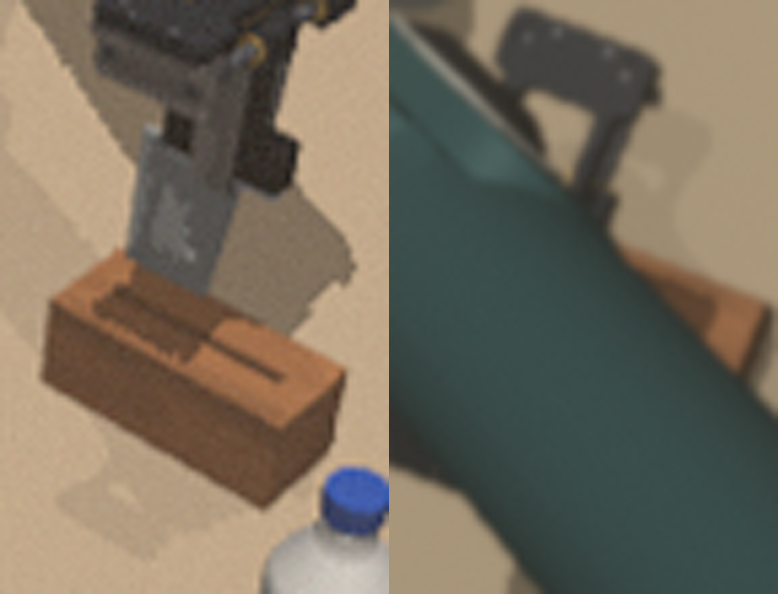

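```bash
python3 - <<'E'
from h import *
c=proj("scene",(.494,.265,.08)).astype(int)
th=-.365;t=np.array([.4954,.2686])
for ly in(-.051,-.001):
  for lx in (-.002,0,.002):
    xy=t+lx*np.array([np.cos(th),np.sin(th)])+ly*np.array([-np.sin(th),np.cos(th)])
    p=proj("scene",(*xy,.0884));print(ly,lx,((p-c+[36,55])*5.4).round(1))
E
```

```text
-0.051 -0.002 [130. 249.]
-0.051 0 [127.8 250.7]
-0.051 0.002 [125.6 252.3]
-0.001 -0.002 [207.  289.3]
-0.001 0 [204.9 291. ]
-0.001 0.002 [202.7 292.8]
```

The picture shows the scraper upright, with its blade's lower corners at (128,258) and (205,293), where I expected them. It lines up with the slot, so I'm lowering slowly.

>>> {"op": "move_arm", "data": {"increments": [{"dp": [0,0,-0.06],"twist": 0},{"dp": [0,0,-0.06],"twist": 0},{"dp": [0,0,-0.06],"twist": 0},{"dp": [0,0,-0.04],"twist": 0},{"dp": [0,0,-0.03],"twist": 0},{"dp": [0,0,-0.03],"twist": 0},{"dp": [0,0,-0.03],"twist": 0},{"dp": [0,0,-0.03],"twist": 0},{"dp": [0,0,-0.03],"twist": 0},{"dp": [0,0,0],"twist": 0}]}}

```text
clock: 10.95
tcp_pos: [0.495, 0.2681, 0.1313]
ee_rot: [-0.0, 0.824, 0.567, -0.0]
wrist_force: [0.2, 0.6, -1.8]
width: 0.0178
gripper_force: 25.0
```

>>> {"op": "move_arm", "data": {"increments": [{"dp": [0,0,-0.04],"twist": 0},{"dp": [0,0,-0.04],"twist": 0},{"dp": [0,0,-0.04],"twist": 0},{"dp": [0,0,-0.04],"twist": 0},{"dp": [0,0,-0.04],"twist": 0},{"dp": [0,0,-0.04],"twist": 0},{"dp": [0,0,-0.04],"twist": 0},{"dp": [0,0,-0.04],"twist": 0},{"dp": [0,0,-0.04],"twist": 0},{"dp": [0,0,0],"twist": 0}]}}

```text
clock: 12.2
tcp_pos: [0.4949, 0.2681, 0.0952]
ee_rot: [-0.0, 0.824, 0.567, -0.0]
wrist_force: [-0.0, 0.3, -1.1]
width: 0.0177
gripper_force: 25.0
```

>>> {"op": "move_arm", "data": {"increments": [{"dp": [0,0,-0.01],"twist": 0},{"dp": [0,0,-0.01],"twist": 0},{"dp": [0,0,-0.01],"twist": 0},{"dp": [0,0,-0.01],"twist": 0},{"dp": [0,0,0],"twist": 0},{"dp": [0,0,0],"twist": 0},{"dp": [0,0,0],"twist": 0},{"dp": [0,0,0],"twist": 0},{"dp": [0,0,0],"twist": 0},{"dp": [0,0,0],"twist": 0}]}}

```text
clock: 13.45
tcp_pos: [0.4951, 0.2682, 0.0916]
ee_rot: [0.0, 0.824, 0.567, -0.0]
wrist_force: [-0.5, -0.1, -2.0]
width: 0.018
gripper_force: 25.0
```

Probing gently for the floor.

>>> {"op": "move_arm", "data": {"increments": [{"dp": [0,0,-0.005],"twist": 0},{"dp": [0,0,-0.005],"twist": 0},{"dp": [0,0,-0.005],"twist": 0},{"dp": [0,0,0],"twist": 0},{"dp": [0,0,0],"twist": 0},{"dp": [0,0,0],"twist": 0},{"dp": [0,0,0],"twist": 0},{"dp": [0,0,0],"twist": 0},{"dp": [0,0,0],"twist": 0},{"dp": [0,0,0],"twist": 0}]}}

```text
clock: 14.7
tcp_pos: [0.4953, 0.2684, 0.0906]
ee_rot: [0.0, 0.824, 0.567, 0.0]
wrist_force: [-2.2, -0.8, 5.4]
width: 0.0174
gripper_force: 25.0
```

>>> {"op": "move_arm", "data": {"increments": [{"dp": [0,0,0],"twist": 0},{"dp": [0,0,0],"twist": 0},{"dp": [0,0,0],"twist": 0},{"dp": [0,0,0],"twist": 0},{"dp": [0,0,0],"twist": 0},{"dp": [0,0,0],"twist": 0},{"dp": [0,0,0],"twist": 0},{"dp": [0,0,0],"twist": 0},{"dp": [0,0,0],"twist": 0},{"dp": [0,0,0],"twist": 0}], "grip": -0.3, "grip_force": 5}}

```text
clock: 15.95
tcp_pos: [0.4951, 0.2682, 0.0901]
ee_rot: [0.0, 0.824, 0.567, -0.0]
wrist_force: [0.2, 0.3, -0.7]
width: 0.0323
gripper_force: 0.0
```

>>> {"op": "move_arm", "data": {"increments": [{"dp": [0,0,0],"twist": 0},{"dp": [0,0,0],"twist": 0},{"dp": [0,0,0],"twist": 0},{"dp": [0,0,0],"twist": 0},{"dp": [0,0,0.05],"twist": 0},{"dp": [0,0,0.1],"twist": 0},{"dp": [0,0,0.2],"twist": 0},{"dp": [0,0,0.3],"twist": 0},{"dp": [0,0,0.4],"twist": 0},{"dp": [0,0,0.4],"twist": 0}], "grip": 1}}

```text
clock: 17.2
tcp_pos: [0.495, 0.2684, 0.2379]
ee_rot: [0.0, 0.824, 0.567, 0.001]
wrist_force: [0.4, 0.5, 0.4]
width: 0.0917
gripper_force: 0.0
```

>>> {"op": "move_arm", "data": {"increments": [{"dp": [0,-0.4,0.1],"twist": 0},{"dp": [0,-0.4,0],"twist": 0},{"dp": [0,-0.4,0],"twist": 0},{"dp": [0,-0.4,0],"twist": 0},{"dp": [0,-0.4,0],"twist": 0},{"dp": [0,-0.4,0],"twist": 0},{"dp": [0,-0.3,0],"twist": 0},{"dp": [0,0,0],"twist": 0},{"dp": [0,0,0],"twist": 0},{"dp": [0,0,0],"twist": 0}]}}

```text
clock: 18.45
tcp_pos: [0.4952, -0.0002, 0.2455]
ee_rot: [0.0, 0.823, 0.568, 0.0]
wrist_force: [0.1, -0.2, 0.6]
width: 0.0921
gripper_force: 0.0
```

```bash
python3 - <<'E'
from h import *
for c in ("top","scene"):
    im=vision.camera(c);cv2.imwrite(f"pics/{c}_end.png",im)
    for r in pinpoint(c,"broken_scraper")[:2]: print(c,round(r["conf"],2),np.round(r["centre"],4))
f=cv2.resize(im[140:300,200:460],None,fx=3,fy=3,interpolation=cv2.INTER_CUBIC);cv2.imwrite("pics/end.png",f)
E
```

```text
top 0.61 [0.4908 0.2675 0.009 ]
top 0.58 [ 0.5707 -0.2727  0.0102]
```

View pics/end.png

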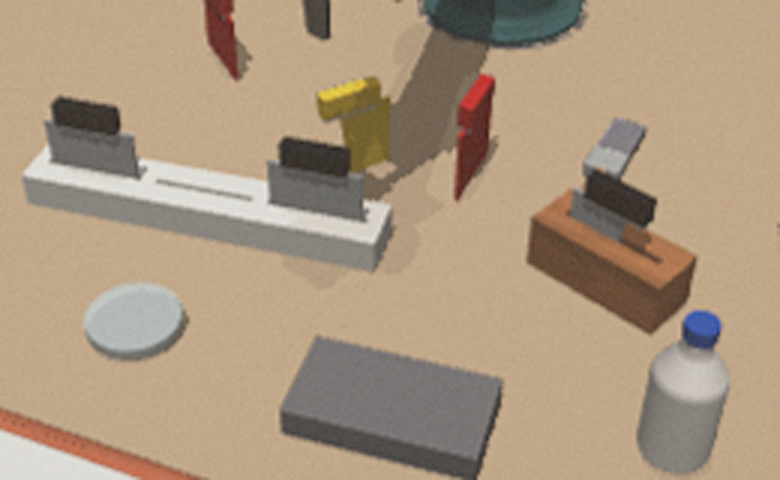

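The broken scraper stands in the block (620,205), origin z about 10 mm, so it is home. Both sound scrapers are still in the stand and nothing else has shifted.

```bash
python3 -c "
from workcell import arm
print(arm.finish_job())"
```

```text
the job is handed in; nothing more can be done
None
```

The broken scraper is fully home, blade down, in the repair block slot; the two sound scrapers still stand in the stand, nothing else in the final picture looks moved, and the job was handed in at about 18.5 s.

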